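Swing the bench vise to the green dot and lock it

TASK

Set the swivelling bench vise to its soldering position: with a fingertip, push its front arm round until the nose points straight at the middle of the green dot on the bench. Only then push the red knob of the lock lever round, clockwise as seen from above, to its stop, leaving the vise pointing at the green dot. Grasp nothing, and leave the other things on the bench where they are.

Things in the scene. Friction and masses are not known exactly. Their poses are not given: they have to be found in the camera images.
- swivel (a point): Point on the vertical swivel axis of the grey cast-iron bench vise, at bench height; turns with the head: -x points to the nose, z up. The head turns both ways (friction 0.4 N m), stays where left, stops 57 degrees either side of the base's front. Fixed base: 22 mm high, out to 90 mm. Jaws: within 60 mm of the axis, 118 mm high; anvil: to 87 mm behind the axis, 85 mm high.
- slide_mid (a point): Middle of the outer part of the vise's front arm (the part to push), 100 mm from the swivel axis and 75 mm above the bench. The arm is a grey bar 30 mm wide with flat upright sides, from 57 to 92 mm above the bench, with a white line along its top; it is bare from 36 to 115 mm from the axis. Axes as for swivel.
- nose (a point): Front end of the vise's steel screw head (28 mm diameter), 142 mm from the swivel axis, 75 mm above the bench. A thin upright tommy bar, 131 mm from the axis, passes through it and reaches 114 mm above the bench.
- green_dot_mid (a point): Middle of the flat green dot, 28 mm across, on the bench about 165 to 205 mm from the swivel axis, in front of the vise to one side or the other: the wanted direction of the nose.
- orange_dot_mid (a point): Middle of the flat orange dot, 28 mm across, on the bench in front of the vise, on the other side: another position, not wanted now.
- lock_lever (a joint): Lock lever's angle, rad: 0 to 0.2 when loose, 0.9 at the stop (locked); grows clockwise as seen from above. About 0.15 N m of friction; it stays where it is left.
- lever_pivot (a point): Point on the lock lever's vertical pivot, on the base's left side (seen from the robot), 60 mm above the bench.
- lever_knob (a point): Middle of the red upright cylindrical knob at the lever's free end: 22 mm diameter, from 30 to 90 mm above the bench (this point at 60 mm), 80 mm from the pivot. The steel arm below it is 12 mm thick, about 36 mm above the bench.
- spacer: Steel hex spacer rod standing on end, 13 mm across flats, 50 mm high, loose, beside the vise; origin at its foot. To be left alone.
- terminal_block: Terminal block with tin-plated contacts, 20 x 60 x 20 mm, loose; origin under its centre. To be left alone.
- blank: Copper-clad board blank lying flat, 100 x 80 x 4 mm, loose; origin under its centre. To be left alone.
- enclosure: Black plastic enclosure half, open upward, 110 x 75 x 30 mm, loose; origin under its centre. To be left alone.
- driver: Screwdriver with a yellow handle, 170 mm long, lying loose. To be left alone.
- solder_reel: White reel, 50 mm diameter, 34 mm high, standing flat, loose; origin under its centre. To be left alone.

How it is judged:
On the way, in this order (a step that is already met when the one before it is completed fails the run):
1. the vise points at the green dot while the lever is still loose (y of green_dot_mid in the frame of swivel between -0.008 and 0.008 m and x of green_dot_mid in the frame of swivel below -0.1 m and value of joint lock_lever below 0.35 rad), for 0.3 s.
2. the lock lever is at its stop with the vise still pointing at the green dot (y of green_dot_mid in the frame of swivel between -0.008 and 0.008 m and x of green_dot_mid in the frame of swivel below -0.1 m and value of joint lock_lever above 0.8 rad), for 0.2 s.
At the end, for the whole second after the job is handed in: The vise's centre line passes within 8 mm of the green dot's middle, nose on the dot's side, and the lock lever is at its stop (0.80 rad or more), at rest (all of step 2 and velocity of joint lock_lever between -0.05 and 0.05 rad/s); the robot touches nothing.
It fails at once if the lock lever was tightened while the vise did not point at the green dot (value of joint lock_lever above 0.5 rad and not (y of green_dot_mid in the frame of swivel between -0.012 and 0.012 m and x of green_dot_mid in the frame of swivel below -0.1 m)).
It fails at once if a loose thing on the bench was moved, lifted or carried (over 15 mm) (distance of any of spacer, terminal_block, blank, enclosure, driver, solder_reel from where it was at the start of the episode above 0.015 m).
It also fails if it takes over 51 s, if anything falls off the work surface, if the arm or the gripper's body presses on something with over 40 N, if the wrist force passes 120 N, or if a joint passes its speed limit or range.

ROBOT

A 7-joint arm with a two-finger parallel gripper is mounted at the origin on the work surface. World frame = base frame: x ahead of the robot, y to its left, z up, the work surface at z = 0. Lengths are in m, angles in rad, forces in N, time in s.
With the tool pointing down it reaches from about 0.4 to 0.85 m from the base axis. Payload 10.4 kg.
Tool frame: the origin (TCP) lies on the centre line of the jaws, within the pads' length; the fingertips stand 22 mm ahead of it and the grasp point (between the pads) lies 3 mm ahead of it; z points along the fingers, y is the direction in which the jaws open and shut (so a half turn about z gives the same grasp; the last joint's range is limited). The gripper opens to 85 mm and grips with 20 to 120 N. Pads are 22 mm wide; open, the fingers measure 114 mm over their backs; the gripper's body (76 mm by 85 mm) begins 54 mm behind the grasp point. The pads swing forward as they close: fully open they stand 13 mm farther back than shut.
Start: joints at [1.145, 0.332, -0.065, 1.46, 0.022, 1.35, -0.088], TCP at [0.245, -0.575, 0.253] pointing down, gripper open.
Joint ranges: [-2.6, 2.6], [-0.5, 2.12], [-1.47, 1.34], [0.16, 2.42], [-1.27, 4.41], [0.06, 2.06], [-2.6, 2.6]. Speed limits (rad/s): [2.22, 2.22, 2.79, 2.79, 3.14, 3.14, 3.14].

INTERFACE

Orientations are given as a unit quaternion [x, y, z, w].
In Python, from workcell import manip gives the robot as it stands. The module is installed in compiled form; this text tells all that it offers.
- The arm moves only by the shell command python3 -m crank 'ROWS' [FORCE]. ROWS is JSON, a list of rows, each a list of 3 entries, a list of its own where there are three numbers: the opening, from -1 (shut) to 1 (fully open), then the shift along the tool's x, y, z normalised to -1 to 1, where 1 is 80 mm, then the turn, a rotation vector about the tool's x, y, z normalised to -1 to 1, where 1 is pi/4 rad. In form: [[jaw, [tx, ty, tz], [ax, ay, az]], ...]. A call has exactly 5 rows; each row shifts and turns the commanded pose from where the row before left it, along the tool's axes as they then stand; what a row does not reach is not made up. A row lasts 1/10 s, in which the tool goes at most 50 mm and 8.59 degrees, less where a joint would pass 70% of its speed; a pose out of reach is approached as far as the arm can. A call with a number of a shift or a turn outside -1 to 1 is refused whole. A call with a gripper value outside its range is refused whole. The fingers move at their own pace and stop on an object; FORCE is the grip in N (left out, the last holds). Time passes only in rows, so rows that do not move let the fingers close, or fill a call up. It gives the time, the measured TCP pose, the force and the opening at its end, in the units of the state.
- manip.get_obs(): the state, without advancing time (a new reading comes with each control period).
- manip.camera(name): name is "scene" or "side" or "wrist"; returns the picture (480x640x3 uint8, blue, green, red); there is no depth.
- manip.camera_info(name): a dict with "K" (3x3 intrinsics, pixels), "camera_from_world" (4x4, takes a point from world to camera coordinates); the wrist camera has in their place "mount" (4x4, takes a point from camera to tool coordinates, whose origin is the TCP and whose axes are the flange's). Camera axes: x right, y down, z forward; pixel columns grow to the right and rows downward; lengths in m; the calibration is good to about 2 mm. A picture is of the moment at which its call begins: read the wrist's pose just before it. camera_info takes no time and is no camera call.
- manip.hand_in(): hands the job in, once; it reports no verdict.
The state is a dict: "clock": time; "joint_pos": joint angles; "joint_velocities": joint speeds; "tau": joint torques, N m; "position": TCP position; "ee_rot": TCP orientation; "ft_force": force on the tool from outside, world axes, zero at the start; "torque": the same for the moment, N m; "grip_width": opening from 0.0 (shut) to 1.0 (fully open).
Only numpy, scipy, OpenCV 4.12 (cv2) and the standard library are available. Lean on these libraries where they do the work, as an engineer would, in place of code of your own. Each camera call takes 0.05 s, during which the arm holds its last target.

## Working session

There is one attempt and no reset: what is moved stays moved. The work goes in short steps, Python scripts to look and compute and a shell command to move; the robot and the scene stay as the last step left them, time stands still between calls to the robot, and variables do not carry over. Pictures are saved under pics/ and viewed, and the job is handed in when it is done.

```bash
mkdir -p pics; python3 - <<'E'
from workcell import manip
import cv2,numpy as np
print(manip.get_obs())
for n in("scene","side","wrist"):
    im=manip.camera(n); cv2.imwrite(f"pics/{n}0.png",im)
    print(n,manip.camera_info(n))
E
```

```text
{'clock': 0.0, 'joint_pos': array([ 1.14540026,  0.33286377, -0.06470287,  1.46096731,  0.02156992,
        1.34990008, -0.08847265]), 'joint_velocities': array([ 0.00051894, -0.00104839, -0.00055851, -0.00033524, -0.00040579,
        0.00019925, -0.00050082]), 'tau': array([ 2.00014671e-03, -6.25439572e+01,  5.05579705e-02, -3.91607809e+01,
        1.63516944e-02,  9.90390225e-03,  2.86381794e-05]), 'position': array([ 0.24486115, -0.57464971,  0.25250856]), 'ee_rot': array([ 9.79783119e-01,  2.00061288e-01, -1.63095237e-04, -7.03587036e-04]), 'ft_force': array([ 0.26197643,  0.03790377, -0.07771634]), 'torque': array([ 0.04612614, -0.0110383 , -0.01378521]), 'grip_width': 0.9996595384364939}
scene {'K': array([[617.81558334,   0.        , 320.42833432],
       [  0.        , 617.81558334, 237.96794631],
       [  0.        ,   0.        ,   1.        ]]), 'camera_from_world': array([[ 0.76549261,  0.64342182, -0.0054244 , -0.44793993],
       [ 0.50788627, -0.60937614, -0.60886144, -0.25696069],
       [-0.39506024,  0.46332396, -0.79325804,  1.3601502 ],
       [ 0.        ,  0.  
[... 287 characters left out ...]
     [-0.39278182, -0.46079118, -0.7958605 ,  0.29613642],
       [ 0.52172399,  0.60101317, -0.60546449,  0.55764821],
       [ 0.        ,  0.        ,  0.        ,  1.        ]])}
wrist {'K': array([[397.7389191 ,   0.        , 318.04921468],
       [  0.        , 397.7389191 , 234.94833135],
       [  0.        ,   0.        ,   1.        ]]), 'mount': array([[-3.93087632e-04, -9.45753499e-01, -3.24884849e-01,
         8.27910363e-02],
       [ 9.99999890e-01, -2.88189374e-04, -3.70997541e-04,
        -1.34751448e-03],
       [ 2.57243861e-04, -3.24884959e-01,  9.45753508e-01,
        -1.20412847e-01],
       [ 0.00000000e+00,  0.00000000e+00,  0.00000000e+00,
         1.00000000e+00]])}
```

View pics/scene0.png

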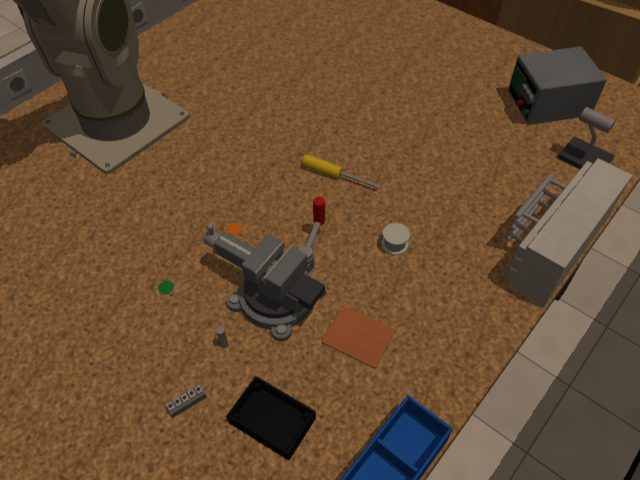

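View pics/side0.png

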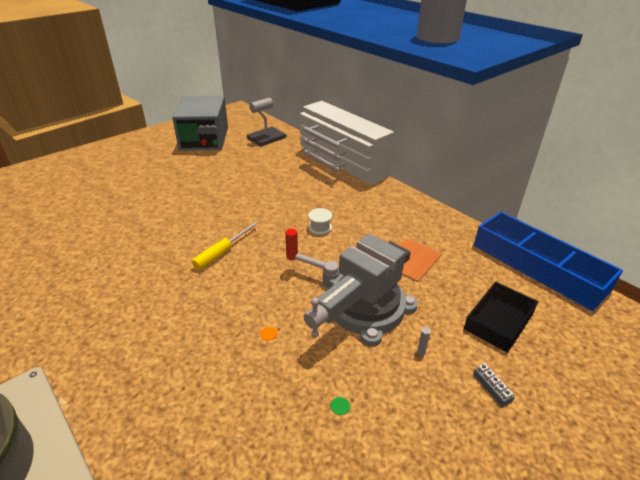

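View pics/wrist0.png

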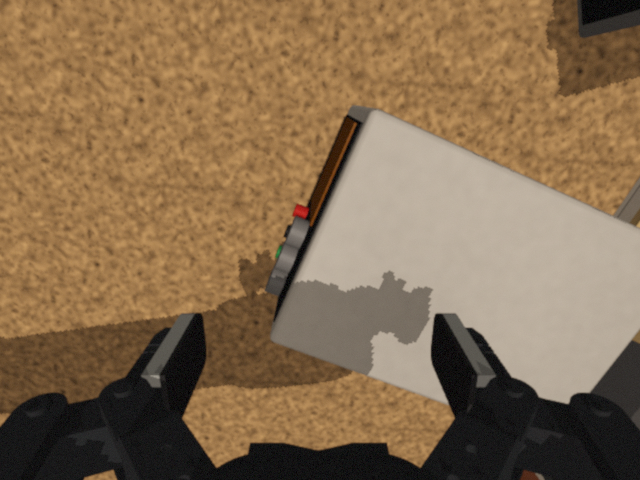

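```bash
cat > h.py <<'E'
import cv2,numpy as np
from workcell import manip
def ray(n,px):
    i=manip.camera_info(n);K=i["K"];T=i["camera_from_world"]
    d=np.linalg.inv(K)@np.array([px[0],px[1],1.]);R=T[:3,:3]
    return -R.T@T[:3,3],R.T@d
def onz(n,px,z):
    c,d=ray(n,px);return c+d*(z-c[2])/d[2]
def tri(a,b):
    A=np.zeros((3,3));v=np.zeros(3)
    for n,p in(("scene",a),("side",b)):
        c,d=ray(n,p);d=d/np.linalg.norm(d);P=np.eye(3)-np.outer(d,d);A+=P;v+=P@c
    return np.linalg.solve(A,v)
def proj(n,X):
    i=manip.camera_info(n);p=i["K"]@(i["camera_from_world"]@np.append(X,1))[:3];return p[:2]/p[2]
def blob(im,lo,hi,roi=None):
    h=cv2.cvtColor(im,cv2.COLOR_BGR2HSV);m=cv2.inRange(h,lo,hi)
    n,l,s,c=cv2.connectedComponentsWithStats(m)
    return [(c[i].round(1).tolist(),s[i].tolist()) for i in range(1,n) if s[i][4]>25]
E
python3 - <<'E'
from h import *
for n in("scene","side"):
    im=cv2.imread(f"pics/{n}0.png")
    for nm,lo,hi in(("green",(50,120,50),(80,255,255)),("orange",(8,225,200),(16,255,255)),("red",(0,200,60),(4,255,255)),):
        for c,s in blob(im,lo,hi): print(n,nm,c,s,onz(n,c,0).round(4),onz(n,c,.06).round(4))
a=cv2.imread("pics/scene0.png")[190:350,190:350];b=cv2.imread("pics/side0.png")[220:360,270:430]
cv2.imwrite("pics/c1.png",cv2.resize(a,None,fx=3.7,fy=3.7,interpolation=cv2.INTER_CUBIC))
cv2.imwrite("pics/c2.png",cv2.resize(b,None,fx=4,fy=4,interpolation=cv2.INTER_CUBIC))
E
```

```text
scene green [165.5, 286.7] [158, 281, 16, 13, 155] [ 0.4116 -0.2204  0.    ] [ 0.4507 -0.2386  0.06  ]
scene red [320.0, 208.5] [313, 197, 12, 28, 203] [0.5053 0.0937 0.    ] [0.5383 0.0551 0.06  ]
side green [187.4, 132.1] [177, 124, 21, 17, 205] [0.6849 0.7304 0.    ] [0.6287 0.6047 0.06  ]
side green [339.8, 405.6] [331, 397, 19, 18, 258] [ 0.4118 -0.2201  0.    ] [ 0.384  -0.2467  0.06  ]
side orange [268.1, 333.3] [260, 327, 17, 13, 167] [ 0.4127 -0.0489  0.    ] [ 0.3849 -0.0933  0.06  ]
side red [291.1, 241.5] [286, 229, 11, 30, 197] [0.5916 0.1177 0.    ] [0.545  0.0559 0.06  ]
```

View pics/c1.png

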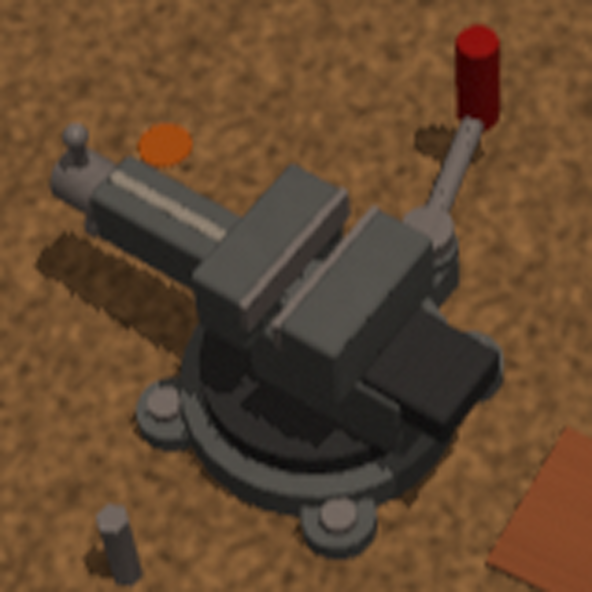

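View pics/c2.png

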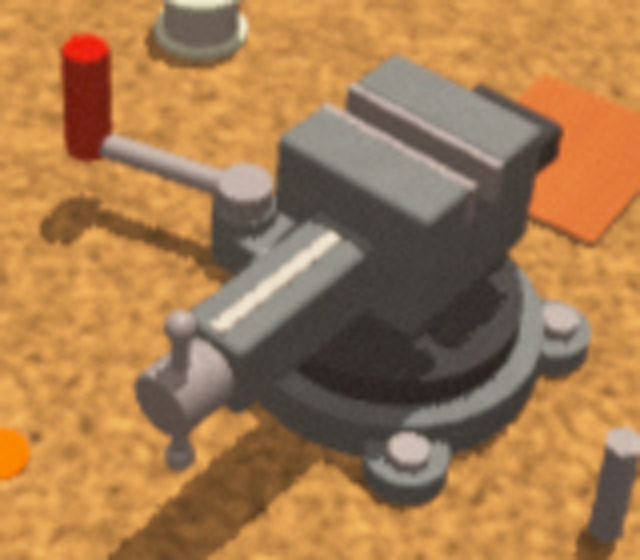

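```bash
python3 - <<'E'
from h import *
S=lambda x,y:(190+x/3.7-.5+.13,190+y/3.7-.5+.13)
D=lambda x,y:(270+x/4-.4,220+y/4-.4)
pts={"l0":((112,178),(215,328)),"l1":((223,236),(338,236)),"tommy":((75,133),(180,320)),
"boltA":((163,402),(408,450)),"boltB":((338,515),(561,320)),"knobtop":((478,42),(87,48)),"pivtop":((430,228),(245,186)),"spacertop":((115,517),(621,438))}
R={}
for k,(a,b) in pts.items():
    R[k]=tri(S(*a),D(*b));print(k,R[k].round(4))
for n,f,i in(("scene",S,0),("side",D,1)):
    a=onz(n,f(*pts["l0"][i]),.092);b=onz(n,f(*pts["l1"][i]),.092);d=(b-a)/np.linalg.norm(b-a)
    t=onz(n,f(*pts["tommy"][i]),.112)
    print(n,a.round(4),b.round(4),"ang",np.degrees(np.arctan2(d[1],d[0])),"len",np.linalg.norm(b-a),"tommy",t.round(4),"swivel from tommy",(t+.131*d).round(4),"offs tommy off line",np.cross(d,t-a)[2])
    for k,z in(("knobtop",.09),("pivtop",.06),("boltA",.03),("boltB",.03),("spacertop",.05)):print(k,onz(n,f(*pts[k][i]),z).round(4))
E
```

```text
l0 [ 0.4669 -0.1223  0.0921]
l1 [ 0.5325 -0.1176  0.0971]
tommy [ 0.4479 -0.124   0.1106]
boltA [ 0.5305 -0.166   0.017 ]
boltB [ 0.6327 -0.1581  0.0166]
knobtop [0.5411 0.0488 0.0885]
pivtop [ 0.5713 -0.0236  0.0387]
spacertop [ 0.5731 -0.2323  0.0494]
scene [ 0.4674 -0.1234  0.092 ] [ 0.5292 -0.1146  0.092 ] ang 8.16747709434912 len 0.06251145260581346 tommy [ 0.4491 -0.1252  0.112 ] swivel from tommy [ 0.5788 -0.1066  0.112 ] offs tommy off line 0.0008579049198602269
knobtop [0.5419 0.0478 0.09  ]
pivtop [ 0.5817 -0.0345  0.06  ]
boltA [ 0.5375 -0.171   0.03  ]
boltB [ 0.6383 -0.1631  0.03  ]
spacertop [ 0.5735 -0.233   0.05  ]
side [ 0.4671 -0.1209  0.092 ] [ 0.5365 -0.1146  0.092 ] ang 5.158219109268587 len 0.06966463611055457 tommy [ 0.447  -0.1245  0.112 ] swivel from tommy [ 0.5775 -0.1127  0.112 ] offs tommy off line -0.0018320017965204427
knobtop [0.5399 0.0472 0.09  ]
pivtop [ 0.5543 -0.0423  0.06  ]
boltA [ 0.5216 -0.173   0.03  ]
boltB [ 0.6211 -0.1657  0.03  ]
spacertop [ 0.5727 -0.232   0.05  ]
```

```bash
python3 -m crank '[[-1,[0.433,-0.404,0],[0,0,0]],[-1,[0.433,-0.404,0],[0,0,0]],[-1,[0.433,-0.404,0],[0,0,0]],[-1,[0.433,-0.404,0],[0,0,0]],[-1,[0.433,-0.404,0],[0,0,0]]]' 40; python3 -m crank '[[-1,[0.433,-0.404,0],[0,0,0]],[-1,[0.433,-0.404,0],[0,0,0]],[-1,[0.433,-0.404,0],[0,0,0]],[-1,[0.433,-0.404,0],[0,0,0]],[-1,[0.433,-0.404,0],[0,0,0]]]'
```

```text
clock: 0.65
position: [0.3414, -0.3565, 0.2532]
ee_rot: [0.98, 0.2, -0.0, 0.0]
ft_force: [1.4, 0.3, 1.0]
grip_width: 0.142
clock: 1.15
position: [0.4373, -0.14, 0.2534]
ee_rot: [0.98, 0.2, 0.0, 0.0]
ft_force: [0.8, -0.5, -0.3]
grip_width: -0.001
```

```bash
python3 -m crank '[[-1,[0.44,-0.425,0],[0,0,0]],[-1,[0.44,-0.425,0],[0,0,0]],[-1,[0,0,0.5],[0,0,0]],[-1,[0,0,0.4],[0,0,0]],[-1,[0,0,0.2],[0,0,0]]]'
python3 - <<'E'
from h import *
for n in("scene","side"): cv2.imwrite(f"pics/{n}1.png",manip.camera(n))
a=cv2.imread("pics/scene1.png")[100:350,130:380];b=cv2.imread("pics/side1.png")[130:380,200:450]
cv2.imwrite("pics/d1.png",np.hstack([cv2.resize(a,(400,400)),cv2.resize(b,(400,400))]))
E
```

```text
clock: 1.65
position: [0.4737, -0.0512, 0.1625]
ee_rot: [0.98, 0.201, -0.002, -0.001]
ft_force: [0.4, -0.3, 0.2]
grip_width: 0.001
```

View pics/d1.png

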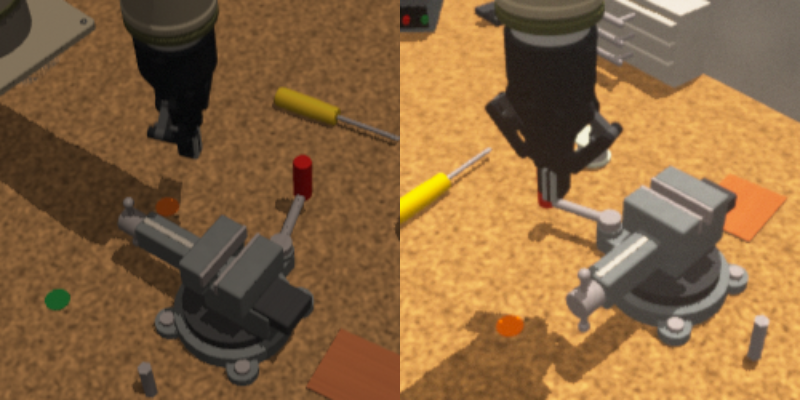

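```bash
python3 -m crank '[[-1,[0,0,0.5],[0,0,0]],[-1,[0,0,0.4],[0,0,0]],[-1,[0,0,0],[0,0,0]],[-1,[-0.06,0.15,0],[0,0,0]],[-1,[-0.06,0.15,0],[0,0,0]]]'
python3 -m crank '[[-1,[-0.05,0.115,0],[0,0,0]],[-1,[-0.05,0.115,0],[0,0,0]],[-1,[-0.05,0.115,0],[0,0,0]],[-1,[-0.05,0.115,0],[0,0,0]],[-1,[0,0,0],[0,0,0]]]'
python3 - <<'E'
from h import *
for n in("scene","side"): cv2.imwrite(f"pics/{n}2.png",manip.camera(n))
a=cv2.imread("pics/scene2.png")[100:350,130:380];b=cv2.imread("pics/side2.png")[180:430,200:450]
cv2.imwrite("pics/d2.png",np.hstack([cv2.resize(a,(400,400)),cv2.resize(b,(400,400))]))
E
```

```text
clock: 2.25
position: [0.4771, -0.0789, 0.0956]
ee_rot: [0.98, 0.2, 0.001, 0.001]
ft_force: [0.3, -0.3, 0.2]
grip_width: 0.002
clock: 2.75
position: [0.4756, -0.1193, 0.0939]
ee_rot: [0.98, 0.199, 0.0, 0.0]
ft_force: [-0.1, 0.3, 0.6]
grip_width: 0.003
```

View pics/d2.png

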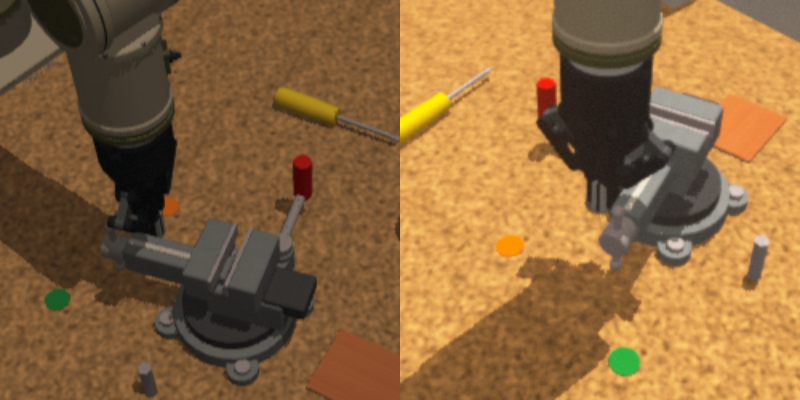

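```bash
python3 -m crank '[[-1,[-0.025,0.058,0],[0,0,0]],[-1,[-0.025,0.058,0],[0,0,0]],[-1,[-0.015,0.034,0],[0,0,0]],[-1,[0,0,0],[0,0,0]],[-1,[0,0,0],[0,0,0]]]'
python3 - <<'E'
from h import *
for n in("scene","side"): cv2.imwrite(f"pics/{n}3.png",manip.camera(n))
a=cv2.imread("pics/scene3.png")[190:350,170:330];b=cv2.imread("pics/side3.png")[240:400,280:440]
cv2.imwrite("pics/d3.png",np.hstack([cv2.resize(a,(400,400),interpolation=2),cv2.resize(b,(400,400),interpolation=2)]))
E
```

```text
clock: 3.35
position: [0.4753, -0.1308, 0.0933]
ee_rot: [0.98, 0.2, -0.0, 0.0]
ft_force: [0.5, 1.8, 0.1]
grip_width: -0.002
```

View pics/d3.png

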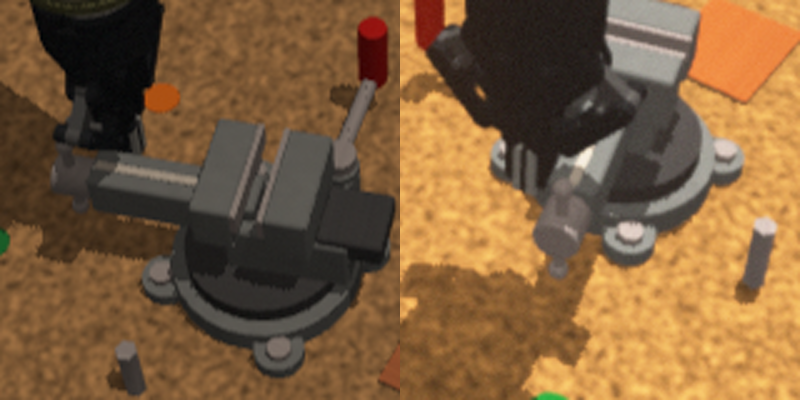

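```bash
python3 - <<'E'
from h import *
S=lambda x,y:(170+x/2.5-.3,190+y/2.5-.3)
a=onz("scene",S(98,161),.092);b=onz("scene",S(196,177),.092);t=onz("scene",S(66,150),.112)
for p,q in((a,b),(t,b)):
    d=b-p;print(np.degrees(np.arctan2(d[1],d[0])))
print(a,b,t)
sw=np.array([.578,-.110])
for p in(a,b,t):
    d=sw-p[:2];print(np.degrees(np.arctan2(d[1],d[0])),np.hypot(*d))
a=cv2.imread("pics/scene3.png")[220:290,170:270]
cv2.imwrite("pics/d3b.png",cv2.resize(a,(800,560),interpolation=2))
E
```

```text
28.678038286580534
34.79739845902317
[ 0.47795995 -0.15914753  0.092     ] [ 0.53701487 -0.12684532  0.092     ] [ 0.46836853 -0.17455115  0.112     ]
26.163894894881683 0.11146071143894684
22.34317586204318 0.04431191140375385
30.489629346146707 0.12722385867636732
```

View pics/d3b.png

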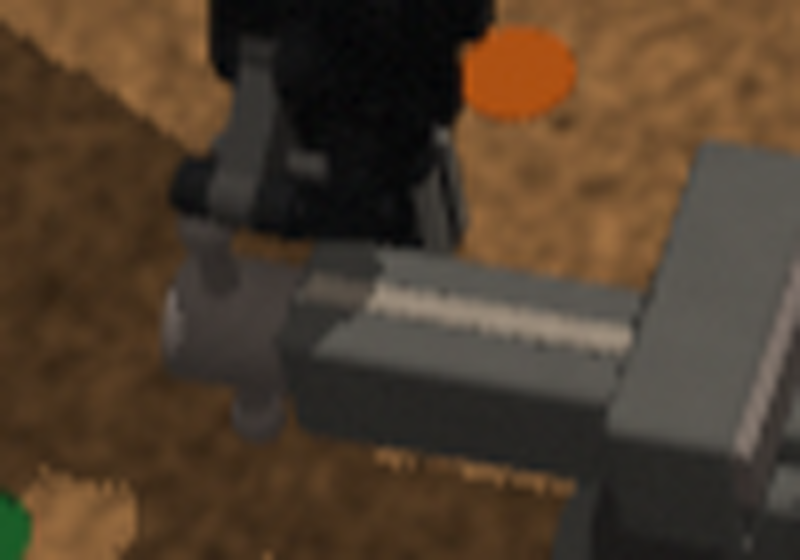

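```bash
python3 -m crank '[[-1,[-0.02,0.046,0],[0,0,0]],[-1,[-0.02,0.046,0],[0,0,0]],[-1,[0,0,0],[0,0,0]],[-1,[0.06,-0.14,0],[0,0,0]],[-1,[0.12,-0.28,0],[0,0,0]]]'
python3 -m crank '[[-1,[0.12,-0.28,0],[0,0,0]],[-1,[0.12,-0.28,0],[0,0,0]],[-1,[0,0,0],[0,0,0]],[-1,[0,0,0],[0,0,0]],[-1,[0,0,0],[0,0,0]]]'
python3 - <<'E'
from h import *
for n in("scene","side"): cv2.imwrite(f"pics/{n}4.png",manip.camera(n))
a=cv2.imread("pics/scene4.png")[210:290,170:270]
b=cv2.imread("pics/side4.png")[240:340,300:400]
cv2.imwrite("pics/d4a.png",cv2.resize(a,(750,600),interpolation=2))
cv2.imwrite("pics/d4b.png",cv2.resize(b,(600,600),interpolation=2))
E
```

```text
clock: 3.95
position: [0.4752, -0.1032, 0.0933]
ee_rot: [0.98, 0.198, -0.0, 0.001]
ft_force: [0.0, 0.6, -0.4]
grip_width: 0.004
clock: 4.45
position: [0.4754, -0.0542, 0.0933]
ee_rot: [0.98, 0.2, -0.0, 0.0]
ft_force: [-0.4, -0.9, 0.0]
grip_width: 0.002
```

View pics/d4a.png

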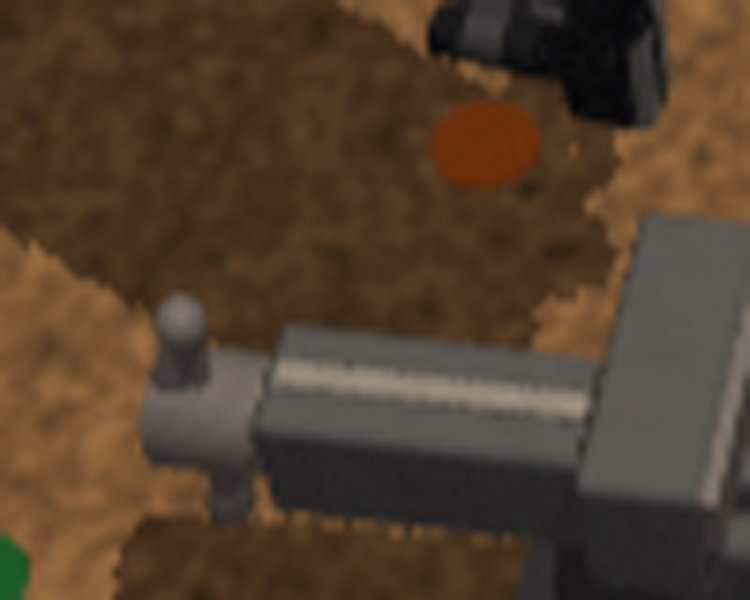

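View pics/d4b.png

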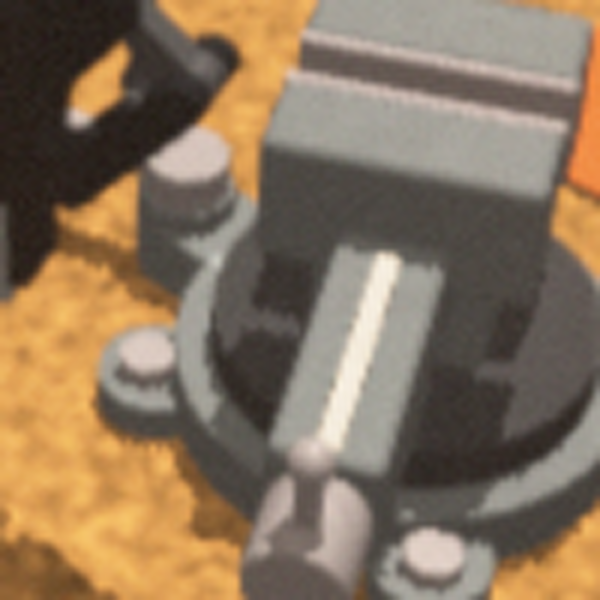

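```bash
python3 - <<'E'
from h import *
S=lambda x,y:(170+x/7.5-.4,210+y/7.5-.4)
D=lambda x,y:(300+x/6-.4,240+y/6-.4)
g=np.array([.4117,-.2203]);sw=np.array([.578,-.110])
t=tri(S(181,320),D(311,455));print("tommy",t)
l=[]
for n,f,p,q in(("scene",S,(280,374),(590,403)),("side",D,(333,440),(387,257))):
    a=onz(n,f(*p),.092)[:2];b=onz(n,f(*q),.092)[:2];d=(b-a)/np.linalg.norm(b-a)
    off=lambda x:(d[0]*(x-a)[1]-d[1]*(x-a)[0])
    print(n,a.round(4),b.round(4),"ang",np.degrees(np.arctan2(d[1],d[0])),"green off",off(g),"swivel off",off(sw),"tommy off",off(t[:2]))
for p in (t[:2],g):
    d=sw-p;print("from sw",np.degrees(np.arctan2(d[1],d[0])),np.hypot(*d))
E
```

```text
tommy [ 0.46724018 -0.17899589  0.10937747]
scene [ 0.4834 -0.1688] [ 0.5412 -0.1308] ang 33.367332005851765 green off -0.003545536417655433 swivel off -0.0028929861928736478 tommy off 0.0004027148578826939
side [ 0.4867 -0.1673] [ 0.5421 -0.1308] ang 33.3351781949239 green off -0.0030821848618990053 swivel off -0.002317647688232609 tommy off 0.0009048453996071768
from sw 31.92011844245822 0.13049203371389023
from sw 33.554692065355354 0.19955395260430192
```

```bash
python3 - <<'E'
from h import *
D=lambda x,y:(300+x/6-.4,240+y/6-.4)
A=onz("side",D(433,555),.0168);C=onz("side",D(148,357),.0168)
B=onz("side",(270+561/4-.4,220+320/4-.4),.0168)
print(A,B,C,(B+C)/2,np.linalg.norm(A-B),np.linalg.norm(A-C))
E
```

```text
[ 0.53087018 -0.16589533  0.0168    ] [ 0.63258711 -0.1581967   0.0168    ] [ 0.52227864 -0.06233484  0.0168    ] [ 0.57743287 -0.11026577  0.0168    ] 0.10200785560076317 0.10391626482640018
```

```bash
python3 -m crank '[[-1,[-0.12,0.27,0],[0,0,0]],[-1,[-0.12,0.27,0],[0,0,0]],[-1,[-0.10,0.23,0],[0,0,0]],[-1,[-0.04,0.09,0],[0,0,0]],[-1,[0,0,0],[0,0,0]]]'
```

```text
clock: 5.05
position: [0.4743, -0.1299, 0.0932]
ee_rot: [0.98, 0.199, -0.0, 0.0]
ft_force: [0.8, 0.5, 0.3]
grip_width: -0.006
```

```bash
python3 -m crank '[[-1,[-0.015,0.04,0],[0,0,0]],[-1,[-0.015,0.04,0],[0,0,0]],[-1,[-0.007,0.02,0],[0,0,0]],[-1,[0,0,0],[0,0,0]],[-1,[0,0,0],[0,0,0]]]'
```

```text
clock: 5.55
position: [0.4749, -0.137, 0.0933]
ee_rot: [0.98, 0.2, 0.0, -0.0]
ft_force: [-0.6, 0.8, 0.2]
grip_width: 0.001
```

```bash
python3 -m crank '[[-1,[-0.009,0.02,0],[0,0,0]],[-1,[-0.008,0.02,0],[0,0,0]],[-1,[0,0,0],[0,0,0]],[-1,[0,0,0],[0,0,0]],[-1,[0.06,-0.14,0],[0,0,0]]]'
python3 -m crank '[[-1,[0.12,-0.28,0],[0,0,0]],[-1,[0.12,-0.28,0],[0,0,0]],[-1,[0.12,-0.28,0],[0,0,0]],[-1,[0,0,0],[0,0,0]],[-1,[0,0,0],[0,0,0]]]'
python3 - <<'E'
from h import *
for n in("scene","side"): cv2.imwrite(f"pics/{n}5.png",manip.camera(n))
a=cv2.imread("pics/scene5.png")[210:290,170:270]
b=cv2.imread("pics/side5.png")[240:340,300:400]
cv2.imwrite("pics/d5a.png",cv2.resize(a,(750,600),interpolation=2))
cv2.imwrite("pics/d5b.png",cv2.resize(b,(600,600),interpolation=2))
E
```

```text
clock: 6.05
position: [0.4748, -0.1298, 0.0933]
ee_rot: [0.98, 0.199, -0.0, 0.0]
ft_force: [0.5, 0.2, 0.7]
grip_width: 0.003
clock: 6.55
position: [0.4751, -0.0551, 0.0934]
ee_rot: [0.98, 0.201, 0.0, 0.0]
ft_force: [-0.4, -0.5, -0.5]
grip_width: 0.002
```

View pics/d5a.png

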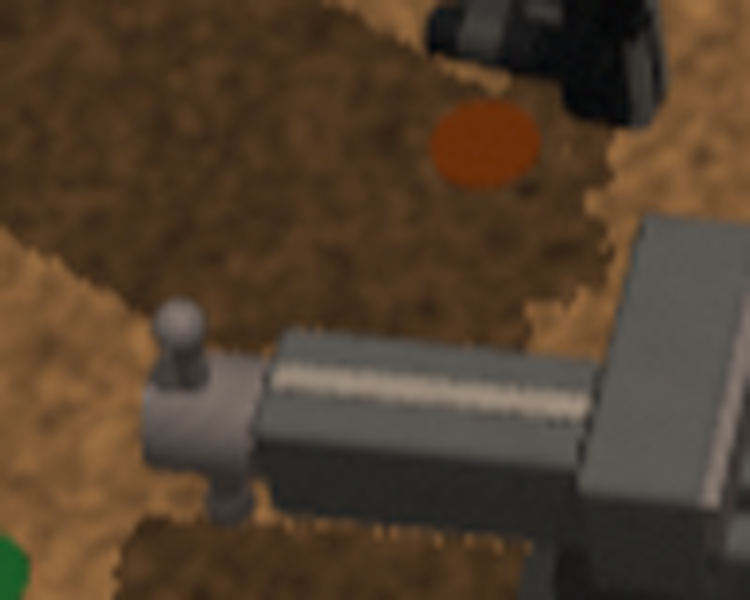

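View pics/d5b.png

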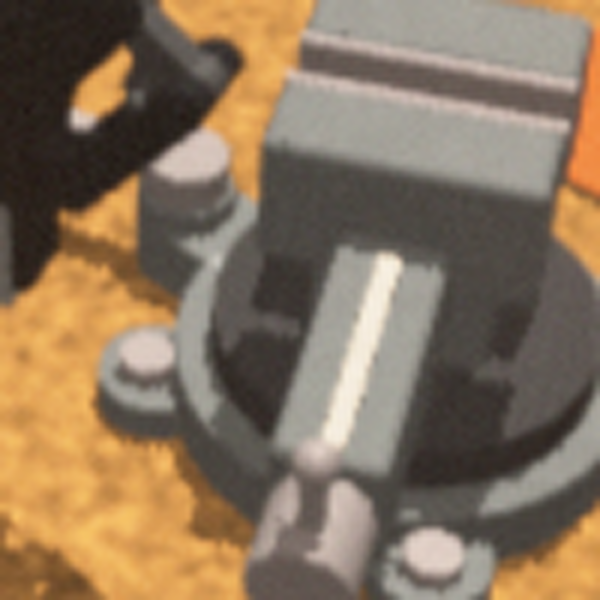

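```bash
cat > line.py <<'E'
from h import *
import sys
k=sys.argv[1]
g=np.array([.4117,-.2203]);sw=np.array([.5776,-.1103])
for n,roi,lo in(("scene",(205,245,250,272),(0,0,115)),("side",(345,270,372,318),(0,0,205))):
    im=cv2.imread(f"pics/{n}{k}.png");x0,y0,x1,y1=roi
    h=cv2.cvtColor(im[y0:y1,x0:x1],cv2.COLOR_BGR2HSV);m=cv2.inRange(h,lo,(180,70,255))
    c,l,s,_=cv2.connectedComponentsWithStats(m);j=1+np.argmax(s[1:,4])
    ys,xs=np.nonzero(l==j)
    vx,vy,cx,cy=cv2.fitLine(np.c_[xs+x0,ys+y0].astype(np.float32),cv2.DIST_L2,0,.01,.01).ravel()
    a=onz(n,(cx,cy),.092)[:2];b=onz(n,(cx+10*vx,cy+10*vy),.092)[:2]
    d=(b-a)/np.linalg.norm(b-a);d*=np.sign(d[0])
    off=lambda x:(d[0]*(x-a)[1]-d[1]*(x-a)[0])
    e=sw-a
    print(n,len(xs),s[j][:4],"mid",a.round(4),"ang",np.degrees(np.arctan2(d[1],d[0])).round(2),"green",off(g).round(4),"sw",off(sw).round(4),"ang sw-mid",np.degrees(np.arctan2(e[1],e[0])).round(2))
E
python3 line.py 4; python3 line.py 5
```

```text
scene 143 [ 2 13 42  8] mid [ 0.5117 -0.1501] ang 32.18 green -0.0062 sw -0.0014 ang sw-mid 31.13
side 149 [ 6 12 15 34] mid [ 0.5101 -0.1515] ang 31.79 green -0.0067 sw -0.0006 ang sw-mid 31.37
scene 144 [ 1 13 43  8] mid [ 0.5124 -0.1504] ang 32.74 green -0.0044 sw -0.0015 ang sw-mid 31.58
side 151 [ 6 12 16 34] mid [ 0.5113 -0.1514] ang 32.08 green -0.0055 sw -0.0004 ang sw-mid 31.81
```

```bash
python3 -m crank '[[-1,[-0.12,0.27,0],[0,0,0]],[-1,[-0.12,0.27,0],[0,0,0]],[-1,[-0.12,0.27,0],[0,0,0]],[-1,[-0.05,0.11,0],[0,0,0]],[-1,[0,0,0],[0,0,0]]]'
```

```text
clock: 7.15
position: [0.4734, -0.1376, 0.0932]
ee_rot: [0.98, 0.198, -0.0, 0.0]
ft_force: [-0.5, 0.2, 0.6]
grip_width: -0.001
```

```bash
python3 -m crank '[[-1,[-0.012,0.032,0],[0,0,0]],[-1,[-0.012,0.032,0],[0,0,0]],[-1,[0,0,0],[0,0,0]],[-1,[0,0,0],[0,0,0]],[-1,[0,0,0],[0,0,0]]]'
```

```text
clock: 7.65
position: [0.474, -0.1408, 0.0933]
ee_rot: [0.98, 0.2, 0.0, -0.0]
ft_force: [0.0, 1.4, 0.6]
grip_width: -0.002
```

```bash
python3 -m crank '[[-1,[-0.01,0.027,0],[0,0,0]],[-1,[0,0,0],[0,0,0]],[-1,[0,0,0],[0,0,0]],[-1,[0.06,-0.14,0],[0,0,0]],[-1,[0.12,-0.28,0],[0,0,0]]]'
python3 -m crank '[[-1,[0.12,-0.28,0],[0,0,0]],[-1,[0.12,-0.28,0],[0,0,0]],[-1,[0,0,0],[0,0,0]],[-1,[0,0,0],[0,0,0]],[-1,[0,0,0],[0,0,0]]]'
python3 - <<'E'
from h import *
for n in("scene","side"): cv2.imwrite(f"pics/{n}6.png",manip.camera(n))
E
python3 line.py 6
```

```text
clock: 8.15
position: [0.4741, -0.1084, 0.0934]
ee_rot: [0.98, 0.198, 0.0, 0.001]
ft_force: [0.2, 1.2, 0.3]
grip_width: 0.002
clock: 8.65
position: [0.4742, -0.0593, 0.0933]
ee_rot: [0.98, 0.199, -0.0, 0.0]
ft_force: [-0.6, 0.2, -0.1]
grip_width: 0.004
scene 141 [ 1 14 43  7] mid [ 0.5131 -0.1519] ang 34.03 green 0.0001 sw -0.0016 ang sw-mid 32.83
side 152 [ 8 13 14 34] mid [ 0.5108 -0.1538] ang 33.16 green -0.0015 sw -0.0001 ang sw-mid 33.07
```

```bash
python3 - <<'E'
from h import *
for p in((303,160),(340,175),(376,186)):print("drv",onz("scene",p,.012).round(3))
for p in((195,265),(230,245),(255,227)):print("drv",onz("side",p,.012).round(3))
print("reel",onz("scene",(396,232),.034).round(3),onz("side",(320,214),.034).round(3))
for n in("scene","side"):
    im=cv2.imread(f"pics/{n}6.png")
    for c,s in blob(im,(0,200,60),(4,255,255)): print(n,c,s)
b=cv2.imread("pics/side6.png")[200:320,240:400]
cv2.imwrite("pics/d6.png",cv2.resize(b,(800,600),interpolation=2))
E
```

```text
drv [0.401 0.163 0.012]
drv [0.486 0.179 0.012]
drv [0.56  0.202 0.012]
drv [0.401 0.166 0.012]
drv [0.483 0.175 0.012]
drv [0.556 0.193 0.012]
reel [0.666 0.118 0.034] [0.669 0.117 0.034]
scene [319.0, 209.4] [313, 197, 12, 28, 261]
```

View pics/d6.png

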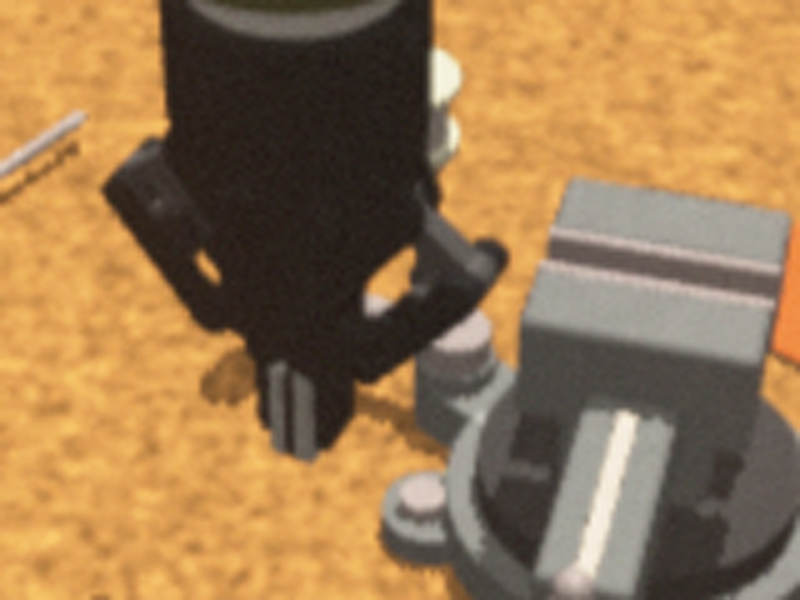

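```bash
python3 -m crank '[[-1,[0.24,-0.39,0],[0,0,0]],[-1,[0.24,-0.39,0],[0,0,0]],[-1,[0.24,-0.39,0],[0,0,0]],[-1,[0,0,0.22],[0,0,0]],[-1,[0,0,0],[0,0,0]]]'
```

```text
clock: 9.25
position: [0.4895, 0.0503, 0.0742]
ee_rot: [0.98, 0.2, -0.001, -0.0]
ft_force: [-0.3, -0.7, -0.6]
grip_width: 0.002
```

```bash
python3 -m crank '[[-1,[0.206,0.279,0],[0,0,0]],[-1,[0.08,0,0],[0,0,0]],[-1,[0.10,-0.022,0],[0,0,0.127]],[-1,[0.10,-0.022,0],[0,0,0.127]],[-1,[0,0,0],[0,0,0]]]'
python3 - <<'E'
from h import *
for n in("scene","side"): cv2.imwrite(f"pics/{n}7.png",manip.camera(n))
a=cv2.imread("pics/scene7.png")[150:310,200:360]
b=cv2.imread("pics/side7.png")[180:340,240:400]
cv2.imwrite("pics/d7.png",np.hstack([cv2.resize(a,(400,400)),cv2.resize(b,(400,400))]))
E
python3 line.py 7
```

```text
clock: 9.75
position: [0.5345, 0.0469, 0.0759]
ee_rot: [0.995, 0.1, -0.0, 0.0]
ft_force: [-0.1, 0.1, 0.7]
grip_width: 0.001
scene 142 [ 1 14 43  8] mid [ 0.5133 -0.1518] ang 33.91 green -0.0002 sw -0.0014 ang sw-mid 32.85
side 144 [ 9 13 13 34] mid [ 0.5117 -0.1533] ang 33.5 green -0.0007 sw -0.0005 ang sw-mid 33.11
```

View pics/d7.png

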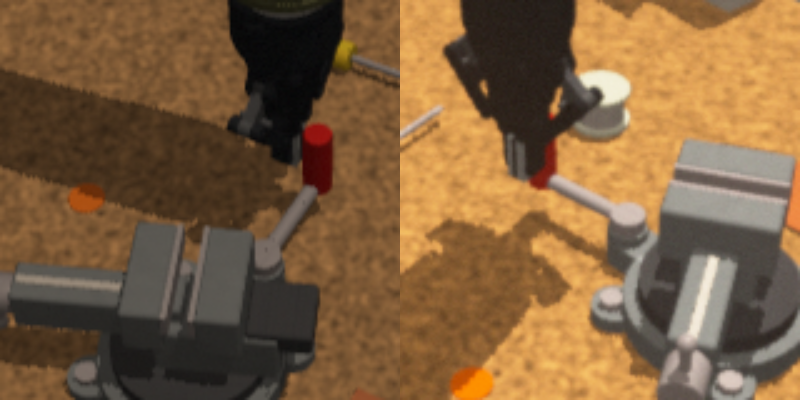

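```bash
python3 -m crank '[[-1,[0.10,-0.022,0],[0,0,0.127]],[-1,[0.10,-0.022,0],[0,0,0.127]],[-1,[0.10,-0.022,0],[0,0,0.127]],[-1,[0.10,-0.022,0],[0,0,0.127]],[-1,[0,0,0],[0,0,0]]]'
python3 - <<'E'
from h import *
for n in("scene","side"): cv2.imwrite(f"pics/{n}8.png",manip.camera(n))
a=cv2.imread("pics/scene8.png")[150:310,200:360]
b=cv2.imread("pics/side8.png")[180:340,240:400]
cv2.imwrite("pics/d8.png",np.hstack([cv2.resize(a,(400,400)),cv2.resize(b,(400,400))]))
E
python3 line.py 8
```

```text
clock: 10.35
position: [0.5657, 0.0558, 0.0758]
ee_rot: [0.995, -0.098, 0.0, 0.0]
ft_force: [0.6, 0.2, -0.2]
grip_width: -0.006
scene 143 [ 1 14 43  8] mid [ 0.5135 -0.1517] ang 33.79 green -0.0004 sw -0.0012 ang sw-mid 32.86
side 142 [ 9 13 13 34] mid [ 0.5116 -0.1533] ang 33.5 green -0.0007 sw -0.0006 ang sw-mid 33.07
```

View pics/d8.png

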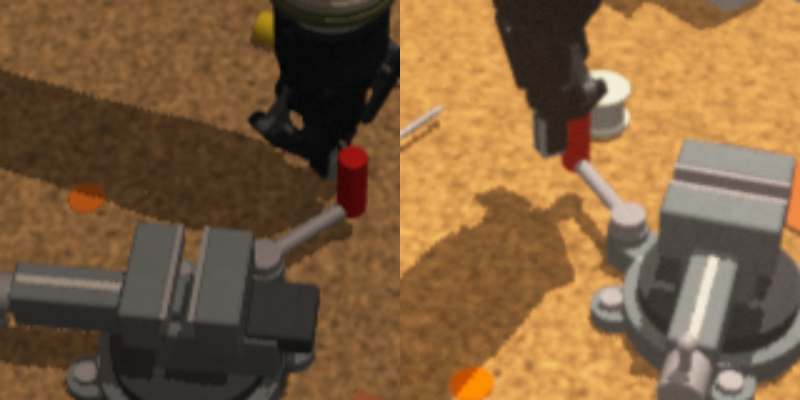

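```bash
python3 -m crank '[[-1,[0.10,-0.022,0],[0,0,0.127]],[-1,[0.10,-0.022,0],[0,0,0.127]],[-1,[0.05,-0.011,0],[0,0,0.06]],[-1,[0,0,0],[0,0,0]],[-1,[0,0,0],[0,0,0]]]'
python3 - <<'E'
from h import *
for n in("scene","side"): cv2.imwrite(f"pics/{n}9.png",manip.camera(n))
a=cv2.imread("pics/scene9.png")[150:310,200:360]
b=cv2.imread("pics/side9.png")[180:340,240:400]
cv2.imwrite("pics/d9.png",np.hstack([cv2.resize(a,(400,400)),cv2.resize(b,(400,400))]))
for c,s in blob(cv2.imread("pics/scene9.png"),(0,200,60),(4,255,255)): print(c,s,onz("scene",(s[0]+s[2]/2-.5,s[1]+3.5),.09))
E
python3 line.py 9
```

```text
clock: 10.95
position: [0.5856, 0.0548, 0.0758]
ee_rot: [0.976, -0.218, 0.0, 0.0]
ft_force: [-0.5, -1.2, 0.7]
grip_width: 0.003
[346.5, 228.9] [341, 215, 12, 29, 287] [0.60470359 0.04782399 0.09      ]
scene 145 [ 1 14 43  8] mid [ 0.5132 -0.1519] ang 33.83 green -0.0003 sw -0.0013 ang sw-mid 32.86
side 140 [ 9 13 13 34] mid [ 0.5117 -0.1532] ang 33.53 green -0.0006 sw -0.0006 ang sw-mid 33.1
```

View pics/d9.png

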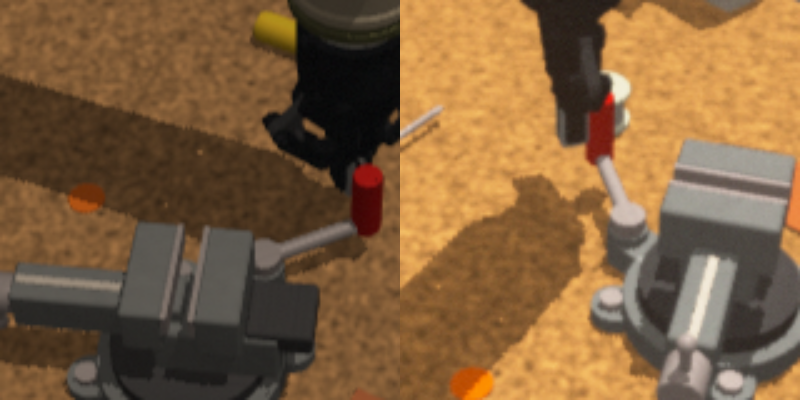

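```bash
python3 -m crank '[[-1,[0.04,-0.009,0],[0,0,0.05]],[-1,[0.04,-0.009,0],[0,0,0.05]],[-1,[0,0,0],[0,0,0]],[-1,[0,0,0],[0,0,0]],[-1,[0,0,0],[0,0,0]]]'
```

```text
clock: 11.55
position: [0.5877, 0.0561, 0.0748]
ee_rot: [0.967, -0.255, -0.005, 0.001]
ft_force: [-21.4, 7.5, 11.1]
grip_width: -0.003
```

```bash
python3 -m crank '[[-1,[-0.1,0,0],[0,0,0]],[-1,[-0.25,0,0],[0,0,0]],[-1,[-0.25,0,0],[0,0,0]],[-1,[0,0,-0.4],[0,0,0]],[-1,[0,0,-0.5],[0,0,0]]]'
python3 -m crank '[[-1,[-0.5,0,-0.2],[0,0,0]],[-1,[-0.5,0,0],[0,0,0]],[-1,[0,0,0],[0,0,0]],[-1,[0,0,0],[0,0,0]],[-1,[0,0,0],[0,0,0]]]'
python3 - <<'E'
from h import *
for n in("scene","side"): cv2.imwrite(f"pics/{n}10.png",manip.camera(n))
a=cv2.imread("pics/scene10.png")[100:450,100:450]
b=cv2.imread("pics/side10.png")[180:430,180:430]
cv2.imwrite("pics/d10.png",np.hstack([cv2.resize(a,(400,400)),cv2.resize(b,(400,400))]))
for c,s in blob(cv2.imread("pics/scene10.png"),(0,200,60),(4,255,255)): print(c,s,onz("scene",(s[0]+s[2]/2-.5,s[1]+3.5),.09))
E
python3 line.py 10
```

```text
clock: 12.05
position: [0.5489, 0.0774, 0.1472]
ee_rot: [0.967, -0.256, -0.001, 0.001]
ft_force: [0.5, 0.1, 0.2]
grip_width: 0.002
clock: 12.55
position: [0.4818, 0.1164, 0.1637]
ee_rot: [0.966, -0.258, 0.0, 0.0]
ft_force: [-0.1, -1.2, 0.0]
grip_width: 0.001
[347.0, 229.2] [341, 216, 12, 29, 259] [0.60609988 0.04607342 0.09      ]
scene 141 [ 1 14 43  7] mid [ 0.5131 -0.1519] ang 34.03 green 0.0001 sw -0.0016 ang sw-mid 32.83
side 139 [ 9 13 13 34] mid [ 0.5119 -0.1531] ang 33.49 green -0.0007 sw -0.0005 ang sw-mid 33.09
```

View pics/d10.png

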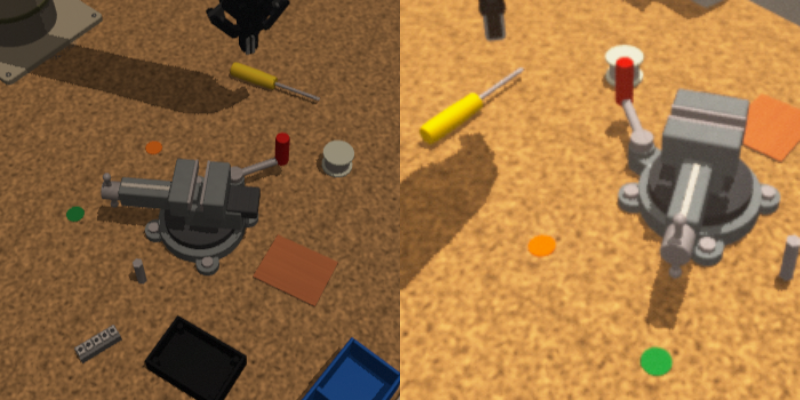

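```bash
python3 -c "
from workcell import manip
print(manip.hand_in())"
```

```text
the job is handed in; nothing more can be done
None
```

I turned the vise to the green dot with the shut fingertips, correcting in a few small pushes. Then I pushed the red knob clockwise to its stop, backed clear and handed in at about 12.7 s of the 51 s allowed.

- **Vise direction:** In the last pictures the fitted white line pointed at 33.5° (side camera) and 34.0° (scene camera), against about 33.55° wanted. The green dot's middle lay within about 1 mm of that line. Taking the angle from the swivel point I measured instead gave 32.8–33.1°, about 1.5–2.5 mm off at the dot. The two methods differ by up to about 1.2°, but both are inside the 8 mm limit. The readings did not shift noticeably while I locked the lever.
- **Lock lever:** The wrist force rose to about 25 N when the knob reached the stop. The knob stayed there after I withdrew. From its positions before and after I estimate about 0.84 rad of travel on top of its unknown starting angle. I could not read the joint itself.
- **Everything else:** The other things on the bench looked unmoved in the last pictures, judged by eye and not measured. At hand-in the gripper was in free air and the wrist force was about 1 N, which is noise.

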